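Draw a slide throttle half open and hold it

ROBOT

A 6-joint arm with a two-finger parallel gripper is mounted at the origin on the work surface. World frame = base frame: x ahead of the robot, y to its left, z up, the work surface at z = 0. Lengths are in mm, angles in rad, forces in N, time in s.
With the tool pointing down it reaches from about 275 to 750 mm from the base axis. Payload 10.2 kg.
Tool frame: the origin (TCP) lies midway between the tips of the shut fingers; the grasp point (between the pads) lies 19 mm behind it; z points along the fingers, y is the line along which they close (so a half turn about z gives the same grasp; the last joint's range is limited). The gripper opens to 85 mm and grips with 20 to 120 N. Pads are 22 mm wide; open, the fingers measure 114 mm over their backs; the gripper's body (76 mm by 85 mm) begins 54 mm behind the grasp point. The pads swing forward as they close: fully open they stand 13 mm farther back than shut.
Start: joints at [0.937, 0.313, 1.498, -0, 1.331, -0.223], TCP at [209.668, 481.321, 202.094] pointing down, gripper open.
Joint ranges: [-2.94, 2.94], [-0.97, 2.17], [0.19, 2.56], [-1.23, 4.37], [0.02, 3.11], [-2.88, 2.88]. Speed limits (rad/s): [2.39, 2.39, 3.01, 3.14, 3.14, 3.14].

INTERFACE

Orientations are given as a unit quaternion [w, x, y, z].
In Python, from rig import ctrl gives the robot as it stands.
- The arm moves only by the tool send_rows, never from a script. Its argument "targets" is a list of rows, each a list of 7 numbers: the closure, from -1 (fully open) to 1 (shut), so that 0 is half open, then the shift along the tool's x, y, z in m, then the turn, a rotation vector about the tool's x, y, z in rad. In form: [[claw, dx, dy, dz, ax, ay, az], ...]. A call has exactly 10 rows; each row shifts and turns the commanded pose from where the row before left it, along the tool's axes as they then stand; what a row does not reach is not made up. A row lasts 1/8 s, in which the tool goes at most 62.5 mm and 10.7 degrees, less where a joint would pass 70% of its speed; a pose out of reach is approached as far as the arm can. A call with a gripper value outside its range is refused whole. The fingers move at their own pace and stop on an object; "squeeze" is the grip in N (left out, the last holds). Time passes only in rows, so rows that do not move let the fingers close, or fill a call up. It gives the time, the measured TCP pose, the force, the opening and the grip force at its end, in the units of the state.
- ctrl.sense(): the state, without advancing time (a new reading comes with each control period).
- ctrl.capture(name): name is "side" or "top" or "wrist"; returns a dict with "img" (400x640x3 uint8, red, green, blue), "camera_matrix" (3x3 intrinsics, pixels), "R" (3x3) and "t" (3): a world point X has camera coordinates R X + t. Camera axes: x right, y down, z forward; pixel columns grow to the right and rows downward; lengths in mm; the calibration is good to about 2 mm. The wrist camera is an equidistant fisheye: a pixel r from the principal point sees the ray r / f radians off the axis. A picture is of the moment at which its call begins. There is no depth.
- ctrl.finish_job(): hands the job in; it is judged then, once.
Trained networks look in a picture, given as the dict that the camera call returned (one of the last four; its "shot" number tells which), for a name from the list of things; names that differ only in an ending like _2 or _b are one class to them, and where a whole thing is asked for, a point or a joint stands for the part that bears it (a point fixed in the world has none). Each returns a list of dicts, best first, with "score" (0 to 1); they miss things now and then, are a little off and sometimes report something else, mostly with a low value. They report only what shows in the picture. A call takes as long as a camera call. They do not tell look-alikes from the thing itself.
- ctrl.boxes_of(query, picture): "extent" ([left, top, width, height] in pixels, round what is visible of it).
- ctrl.landmark_of(query, picture): "point" ([column, row] in pixels: a listed point, or the origin of a listed thing).
The state is a dict: "time_s": time; "joints": joint angles; "dq": joint speeds; "tau": joint torques, N m; "eef_pos": TCP position; "ee_rot": TCP orientation; "force": force on the tool from outside, world axes, zero at the start; "wrist_torque": the same for the moment, N m; "grip_width": opening from 0.0 (shut) to 1.0 (fully open); "grip_force": force on a finger pad.
Only numpy, scipy, OpenCV 4.12 (cv2) and the standard library are available. Lean on these libraries where they do the work, as an engineer would, in place of code of your own. Each camera call takes 0.05 s, during which the arm holds its last target. There are 200 camera calls.

TASK

Help me set the position sensor of this two-bore slide throttle. Lift the dust cap out of its trumpet while the slide is still shut and put it in the parts tray beside the other cap; then pull the slide open by its drive roller, against the return springs, to half of its travel and hold it there: finish with the fingers still on the roller, holding. Leave the other cap, the spray can, the bottle and the spanner where they are.

Things in the scene. Friction and masses are not known exactly. Their poses are not given: they have to be found in the camera images.
- throttle: Cast twin-bore slide throttle, 80 mm wide (x), 210 mm long (y -118 to 92 mm), castings' top 96 mm above the bench, on a stand fixed to the bench. Origin on the bench midway between the bores (40 mm, at y = -45 and +45 mm, x = 0); z up; the slide opens towards +y. On each bore a trumpet, rim 68 mm across, 131 mm above the bench. Fuel rail along x = 72 mm, 92 mm high.
- slide (a joint): Travel (m) of the throttle slide, a dark plate with two 40 mm ports: 0 = shut on its stop, bores covered; 0.044 = fully open; half travel 0.022. It slides level along the throttle's +y. Two return springs outside the +y end pull it shut with 4 N at the stop, rising 0.25 N per mm to 9.5 N at half and 15 N fully open; let go, it runs shut.
- roller: The slide's drive roller: upright steel cylinder 26 mm across, 28 mm tall (97 to 125 mm above the bench), on a short pin on the crosshead, a level bar 14 x 98 mm at the slide's end; moves with the slide. Origin: pin's foot on the crosshead's top, 87 mm above the bench. Slide shut: at x = 0, y = 163 mm of the throttle, 71 mm clear of its castings; free on all sides.
- roller_mid (a point): Middle of the drive roller, on its axis, 111 mm above the bench.
- cap_knob (a point): Middle of the knob of the black dust cap that plugs the trumpet at the throttle's y = -45 mm (the farther from the roller). Upright knob 25 mm across, 36 mm tall, this point half-way up it; under it a 62 mm flange 5 mm thick lying on the rim (its top 136 mm above the bench), then a loose skirt 35 mm across, 18 mm long. This point is 41 mm above the skirt's lower end.
- cap: The same dust cap, 59 mm tall, 60 to 100 g; origin at the middle of its skirt's lower end, z up along the knob. It stands upright on its skirt, on the tray's floor too.
- tray: Shallow open steel parts tray, fixed to the bench, 230 mm (its x) by 150 mm (its y) outside, walls 3 mm thick and 30 mm high, floor 3 mm thick. Origin under its centre on the bench. The other cap stands in its +x half; the middle of the free space is at x = -55 mm, y = 0.
- other_cap: The second dust cap, the same as the first, already out and standing in the tray; origin at the middle of its skirt's lower end. To be left there.
- spray_can: Spray can 66 mm across and about 175 mm tall standing on the bench; origin at the centre of its foot. Bystander.
- oil_bottle: White bottle 66 mm across and about 140 mm tall standing on the bench beyond the work; origin at the centre of its foot. Bystander.
- wrench: Steel spanner about 170 mm long lying on the bench beyond the throttle, along its own x. Bystander.
There are look-alikes about, which are no part of the job. What is shaped like the cap but red or turquoise is not meant. What is shaped like the other_cap but turquoise is not meant.

How it is judged:
By the outcome, as a careful person would: the job done as asked, in the order asked, and still so for the second after the job is handed in, while the arm keeps its last pose, push and grip.
It also fails if it takes over 48 s, if anything falls off the work surface, if the arm or the gripper's body presses on something with over 40 N, if the wrist force passes 120 N, or if a joint passes its speed limit or range.

## Working session

There is one attempt and no reset: what is moved stays moved. The work goes in short steps, Python scripts to look and compute and a tool call to move; the robot and the scene stay as the last step left them, time stands still between calls to the robot, and variables do not carry over. Pictures are saved under pics/ and viewed, at most 13 in all, crops included, and the job is handed in when it is done.

Besides the shell and the picture viewer there is one more tool, called after "Request:" by a JSON object that holds its "method" and its "body". send_rows: Moves the arm, as the interface text tells. Its arguments: {"type":"object","properties":{"targets":{"type":"array"},"squeeze":{"type":"number"}},"required":["targets"]}

```bash
mkdir -p pics; ls
cat > h.py <<'E'
import numpy as np,cv2
from rig import ctrl
def save(p,n): cv2.imwrite('pics/'+n+'.png',p['img'][:,:,::-1])
E
python3 - <<'E'
from h import *
for c in ('side','top'):
    p=ctrl.capture(c); save(p,c+'1'); print(c,p['R'],p['t'],p['camera_matrix'])
    for q in ['throttle','roller_mid','cap_knob','cap','tray','other_cap','spray_can','oil_bottle','wrench']:
        print(q,[(np.round(d['point']),round(d['score'],2)) for d in ctrl.landmark_of(q,p)[:4]])
print(ctrl.sense())
E
```

```text
pics
side [[ 0.91040936 -0.41369424 -0.00344674]
 [-0.24141892 -0.52448363 -0.81647647]
 [ 0.33596385  0.74415993 -0.57736842]] [-519.1825126   221.09603224 1355.97767405] [[514.32740867   0.         316.99941686]
 [  0.         514.32740867 196.48110978]
 [  0.           0.           1.        ]]
throttle [(array([321., 250.]), 0.81), (array([308., 192.]), 0.71)]
roller_mid [(array([306., 184.]), 0.47)]
cap_knob [(array([266., 262.]), 0.79), (array([321., 215.]), 0.7), (array([378., 230.]), 0.7)]
cap [(array([327., 224.]), 0.9), (array([269., 273.]), 0.67), (array([377., 243.]), 0.66)]
tray [(array([271., 175.]), 0.67), (array([305., 192.]), 0.28)]
other_cap [(array([316., 156.]), 0.69), (array([286., 169.]), 0.55)]
spray_can [(array([415., 329.]), 0.66)]
oil_bottle [(array([332., 170.]), 0.95)]
wrench [(array([369., 210.]), 0.54)]
top [[ 0.01009664 -0.99993915  0.00444489]
 [-0.9984042  -0.01032794 -0.05551928]
 [ 0.0555618  -0.00387724 -0.99844772]] [ -46.26930778  550.82598785 1110.83373656] [[379.15971377   0.         312.7556387 ]
 [  0.         379.15971377 191.31632106]
 [  0
[... 549 characters left out ...]
, 0.82)]
{'time_s': 1.0, 'joints': array([ 9.36593639e-01,  3.12923459e-01,  1.49771441e+00,  8.30729893e-06,
        1.33099401e+00, -2.23412425e-01]), 'dq': array([ 0.00042474,  0.00091385, -0.00043884, -0.00128896,  0.00072246,
       -0.00153566]), 'tau': array([-1.58738632e-03, -4.12168121e+01, -2.59891033e+01, -3.29854465e-04,
        5.64165221e-04, -5.04998684e-05]), 'eef_pos': array([209.66651064, 481.31801261, 202.07673544]), 'ee_rot': array([-1.18236837e-05,  2.03954967e-01,  9.78980271e-01, -1.61583367e-05]), 'force': array([-0.23667219, -0.52194553, -0.54870756]), 'wrist_torque': array([-0.03768722,  0.04347688,  0.03345512]), 'grip_force': 0.0, 'grip_width': 0.9991070111706437}
```

View pics/top1.png

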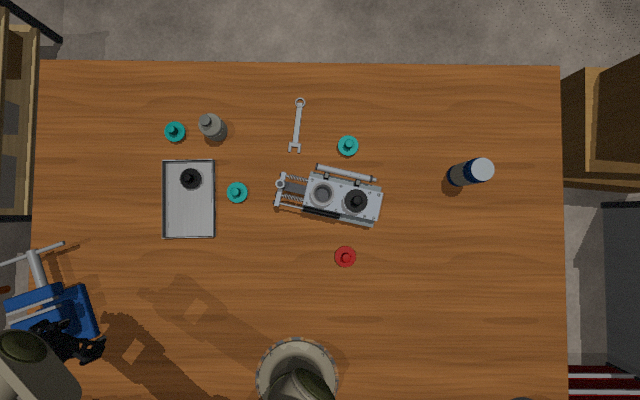

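View pics/side1.png

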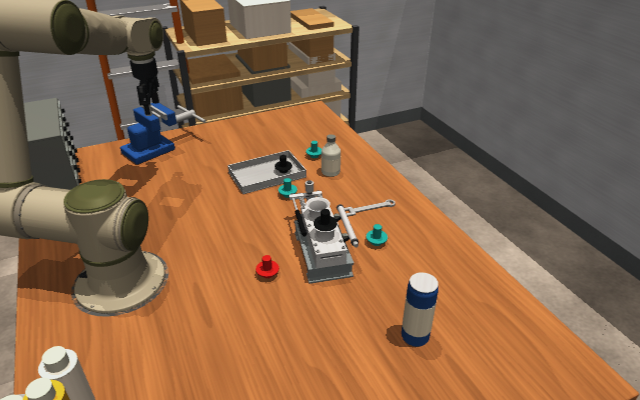

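Top view candidates for the cap are:
- black knob in the throttle trumpet (357,201), the one I want
- red cap (345,257)
- turquoise caps (348,146), (237,192) and (175,132)
- black other cap in the tray (190,178)

The side view agrees: the black cap is in the trumpet at (325,218). The roller is at (280,184) in the top view.

```bash
cat >> h.py <<'E'
def ray(p,uv,fish=False):
    K=p['camera_matrix'];x=(uv[0]-K[0,2])/K[0,0];y=(uv[1]-K[1,2])/K[1,1]
    if fish:
        r=np.hypot(x,y);s=np.sin(r)/max(r,1e-9);d=np.array([x*s,y*s,np.cos(r)])
    else: d=np.array([x,y,1.])
    R=p['R'];return -R.T@p['t'],R.T@d
def onz(p,uv,z,fish=False):
    c,d=ray(p,uv,fish);return c+d*(z-c[2])/d[2]
def tri(rs):
    A=0;b=0
    for c,d in rs:
        d=d/np.linalg.norm(d);P=np.eye(3)-np.outer(d,d);A=A+P;b=b+P@c
    return np.linalg.solve(A,b)
E
python3 - <<'E'
from h import *
p=ctrl.capture('top');s=ctrl.capture('side')
for n,a,b,z in [('knob',(357,200),(321,215),154),('roller',(280,184),(308,187),111),('throttle',(333,198),(321,250),0)]:
    print(n,tri([ray(p,a),ray(s,b)]).round(),onz(p,a,z).round(1),onz(s,b,z).round(1))
for n,a,z in [('bore+',(322,194),131),('tray',(189,199),0),('othertop',(190,178),40),('can',(457,178),0),('canTop',(481,169),175),('bottle',(217,129),0),('turq',(237,192),30),('turq2',(348,146),30),('red',(345,257),30)]: print(n,onz(p,a,z).round(1))
for n,a in [('tl',(163,160)),('tr',(215,160)),('bl',(162,238)),('br',(215,238))]: print(n,onz(p,a,30).round(1))
i=p['img'][150:250,150:400][:,:,::-1]
cv2.imwrite('pics/crop.png',cv2.resize(i,None,fx=3.2,fy=3.2,interpolation=2))
E
```

```text
knob [ 518. -153.  158.] [ 522.1 -155.5  154. ] [ 515.5 -146.8  154. ]
roller [565.  50. 106.] [565.  49. 111.] [561.4  43.5 111. ]
throttle [ 534. -103.   -8.] [ 532.6 -101.8    0. ] [ 532.1 -111.4   -0. ]
bore+ [537.9 -64.9 131. ]
tray [525.2 330.7   0. ]
othertop [585.  316.7  40. ]
can [ 596.9 -476.2    0. ]
canTop [ 604.1 -470.5  175. ]
bottle [738.6 251.9   0. ]
turq [546.2 181.3  30. ]
turq2 [ 685.5 -143.3   30. ]
red [ 360.3 -136.2   30. ]
tl [638.1 400.6  30. ]
tr [639.8 247.9  30. ]
bl [410.  396.2  30. ]
br [411.5 242.4  30. ]
```

View pics/crop.png

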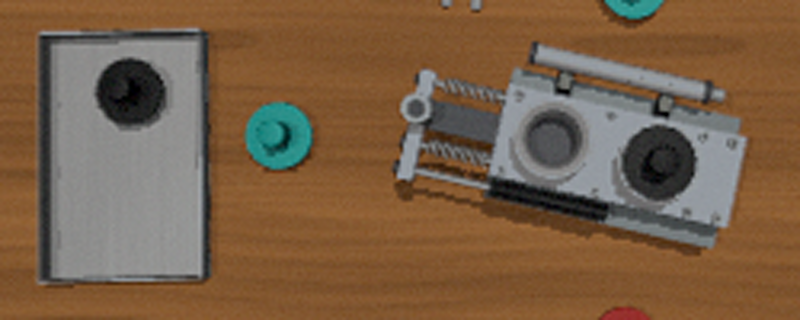

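The crop shows the black cap plugged in the far trumpet (crop 660,160) and the roller at (415,108). The bore at (550,138) is open, so the choice is confirmed. Moving above the knob now.

Request:
{"method": "send_rows", "body": {"targets": [[-0.4, 0, 0, -0.03, 0, 0, -0.1], [-0.4, 0, 0, -0.03, 0, 0, -0.1], [-0.4, -0.036, -0.046, 0, 0, 0, 0], [-0.4, -0.036, -0.046, 0, 0, 0, 0], [-0.4, -0.036, -0.046, 0, 0, 0, 0], [-0.4, -0.036, -0.046, 0, 0, 0, 0], [-0.4, -0.036, -0.046, 0, 0, 0, 0], [-0.4, -0.036, -0.046, 0, 0, 0, 0], [-0.4, -0.036, -0.046, 0, 0, 0, 0], [-0.4, -0.036, -0.046, 0, 0, 0, 0]], "squeeze": 40}}

```text
time_s: 2.35
eef_pos: [414.8, 59.3, 262.3]
ee_rot: [0.0, 0.105, 0.994, 0.0]
force: [0.9, 1.1, -0.3]
grip_width: 0.7
grip_force: 0.0
```

Request:
{"method": "send_rows", "body": {"targets": [[-0.4, -0.036, -0.046, 0, 0, 0, 0], [-0.4, -0.036, -0.046, 0, 0, 0, 0], [-0.4, -0.036, -0.046, 0, 0, 0, 0], [-0.4, -0.03, -0.03, 0, 0, 0, 0], [-0.4, -0.01, -0.02, 0, 0, 0, 0], [-0.4, 0, 0, 0, 0, 0, 0], [-0.4, 0, 0, 0, 0, 0, 0], [-0.4, 0, 0, 0, 0, 0, 0], [-0.4, 0, 0, 0, 0, 0, 0], [-0.4, 0, 0, 0, 0, 0, 0]]}}

```text
time_s: 3.6
eef_pos: [519.6, -153.3, 262.2]
ee_rot: [0.0, 0.105, 0.994, -0.0]
force: [-0.4, 0.1, -0.3]
grip_width: 0.702
grip_force: 0.0
```

Run:
```python
from h import *
p=ctrl.capture('wrist');save(p,'w1');print(ctrl.sense()['eef_pos'].round(1))
for q,z in [('cap_knob',154),('roller_mid',111),('cap',113),('tray',0),('roller',87),('throttle',0)]:
    print(q,[(np.round(d['point'],1),round(d['score'],2),onz(p,d['point'],z,True).round(1)) for d in ctrl.landmark_of(q,p)[:4]])
```

```text
[ 519.7 -153.4  262.2]
cap_knob [(array([315.9, 188.1]), 0.89, array([ 520.5, -154.4,  154. ])), (array([299.7,  39.4]), 0.82, array([ 383.3, -139.8,  154. ])), (array([348.4, 276.9]), 0.72, array([ 623.1, -141.2,  154. ]))]
roller_mid [(array([493.9, 179.4]), 0.73, array([565.2,  55.4, 111. ]))]
cap [(array([344.8, 260.1]), 0.94, array([ 625.2, -142. ,  113. ])), (array([314.5, 175.9]), 0.92, array([ 518.3, -155.6,  113. ])), (array([302.7,  45.3]), 0.91, array([ 381.5, -138.5,  113. ]))]
tray [(array([579.1, 118.1]), 0.81, array([528.7, 334.2,   0. ]))]
roller [(array([480. , 176.9]), 0.58, array([566.9,  48.4,  87. ]))]
throttle [(array([347.1, 157.5]), 0.8, array([ 528.1, -111. ,    0. ]))]
```

View pics/w1.png

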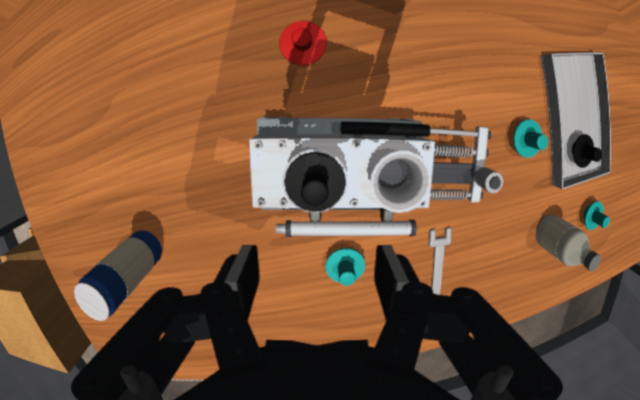

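The wrist view shows the black knob at (316,188), the empty trumpet at (400,180), the roller at (491,180), and the tray at top right. The tool is within 1 mm of the knob axis, so I'll descend and close.

Request:
{"method": "send_rows", "body": {"targets": [[-0.4, 0, -0.001, 0.03, 0, 0, 0], [-0.4, 0, 0, 0.03, 0, 0, 0], [-0.4, 0, 0, 0.03, 0, 0, 0], [-0.4, 0, 0, 0.02, 0, 0, 0], [-0.4, 0, 0, 0.009, 0, 0, 0], [-0.4, 0, 0, 0, 0, 0, 0], [-0.4, 0, 0, 0, 0, 0, 0], [1, 0, 0, 0, 0, 0, 0], [1, 0, 0, 0, 0, 0, 0], [1, 0, 0, 0, 0, 0, 0]]}}

```text
time_s: 5.2
eef_pos: [519.5, -154.6, 143.2]
ee_rot: [0.0, 0.105, 0.994, -0.0]
force: [0.0, -0.3, -0.1]
grip_width: 0.06
grip_force: 0.0
```

Request:
{"method": "send_rows", "body": {"targets": [[1, 0, 0, 0, 0, 0, 0], [1, 0, 0, 0, 0, 0, 0], [1, 0, 0, 0, 0, 0, 0], [1, 0, 0, 0, 0, 0, 0], [1, 0, 0, -0.005, 0, 0, 0], [1, 0, 0, -0.01, 0, 0, 0], [1, 0, 0, -0.015, 0, 0, 0], [1, 0, 0, -0.02, 0, 0, 0], [1, 0, 0, 0, 0, 0, 0], [1, 0, 0, 0, 0, 0, 0]]}}

```text
time_s: 6.45
eef_pos: [519.3, -154.5, 192.7]
ee_rot: [-0.0, 0.105, 0.994, 0.0]
force: [0.3, 0.1, -0.9]
grip_width: -0.002
grip_force: 0.0
```

The gripper closed on nothing, so I'm looking again.

Run:
```python
from h import *
w=ctrl.capture('wrist');s=ctrl.capture('side');t=ctrl.capture('top')
a=w['img'][100:300,160:560];b=s['img'][110:310,200:600]
i=np.vstack([a,b])[:,:,::-1]
cv2.imwrite('pics/chk.png',cv2.resize(i,None,fx=1.5,fy=1.5))
for n,p,f in(('w',w,True),('s',s,False),('t',t,False)):
    print(n,[(np.round(d['point'],1),round(d['score'],2),onz(p,d['point'],154,f).round(1)) for d in ctrl.landmark_of('cap_knob',p)[:4]])
```

```text
w [(array([317.2, 210.6]), 0.75, array([ 517.5, -154. ,  154. ])), (array([299.3,  25.8]), 0.6, array([ 388.2, -138.6,  154. ])), (array([352.1, 300.3]), 0.54, array([ 601.8, -142.1,  154. ])), (array([602.5, 124.3]), 0.25, array([493.2, 127.5, 154. ]))]
s [(array([320.7, 215.5]), 0.72, array([ 513.9, -148.5,  154. ])), (array([376.2, 228.1]), 0.54, array([ 618.3, -253.5,  154. ])), (array([282.4, 172.6]), 0.35, array([498.7,  84.8, 154. ]))]
t [(array([349.3, 143.3]), 0.52, array([ 670.7, -134.7,  154. ])), (array([360.3, 201.9]), 0.38, array([ 517.3, -164.1,  154. ]))]
```

View pics/chk.png

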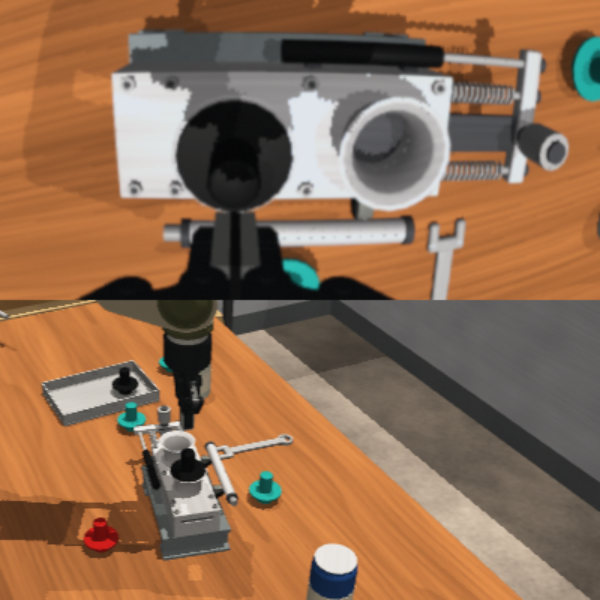

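Run:
```python
from h import *
s=ctrl.capture('side');w=ctrl.capture('wrist');st=ctrl.sense();X=st['eef_pos'];print(X,st['grip_width'],st['force'])
def pr(p,X):
    c=p['R']@X+p['t'];K=p['camera_matrix'];return K[:2,:2]@(c[:2]/c[2])+K[:2,2]
for Y in (X,X+[0,0,-38],X+[0,0,19]):print('side',pr(s,Y))
c=w['R']@X+w['t'];th=np.arctan2(np.hypot(*c[:2]),c[2]);print('wrist',w['camera_matrix'][:2,2]+w['camera_matrix'][0,0]*th*c[:2]/np.hypot(*c[:2]))
print('cam',-w['R'].T@w['t'])
cs,d=ray(s,(321,215)); # knob ray / vs wrist
print(tri([ray(s,(320.7,215.5)),ray(w,(317.2,210.6),True)]))
save(w,'w2');cv2.imwrite('pics/s2.png',cv2.resize(s['img'][130:270,230:430][:,:,::-1],None,fx=4,fy=4,interpolation=2))
```

```text
[ 519.41185087 -154.57727229  192.88977555] 0.00023510351123296188 [ 0.7265485  -0.45217438 -0.22598401]
side [323.69541805 204.08647035]
side [323.63542994 215.99480057]
side [323.72617546 197.98077042]
wrist [317.10566366 235.34176041]
cam [ 442.73631068 -138.6008963   364.16533427]
[ 513.759039   -153.35718514  158.60287709]
```

View pics/s2.png

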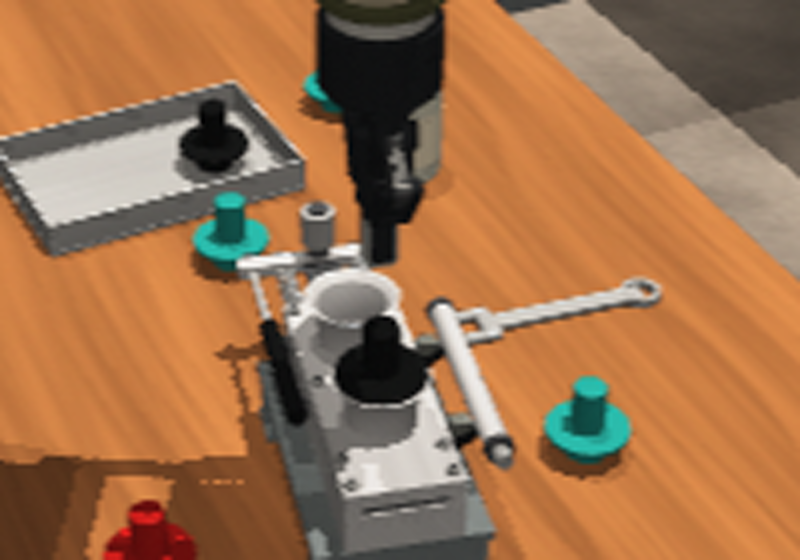

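Run:
```python
from h import *
w=cv2.imread('pics/w2.png')[180:290,250:390]
w=cv2.convertScaleAbs(w,alpha=2.2,beta=25)
cv2.imwrite('pics/w2c.png',cv2.resize(w,None,fx=5,fy=5,interpolation=2))
w=ctrl.capture('wrist');print(w['camera_matrix'][0,0])
s=ctrl.capture('side')
for r in (238,241,244): print(r,tri([ray(s,(324.5,195.5)),ray(w,(317,r),True)]))
```

```text
309.70691628693146
238 [ 516.6816458  -153.57303066  216.1731519 ]
241 [ 517.38358298 -153.76361385  216.52803557]
244 [ 518.07032505 -153.96288735  216.91334971]
```

View pics/w2c.png

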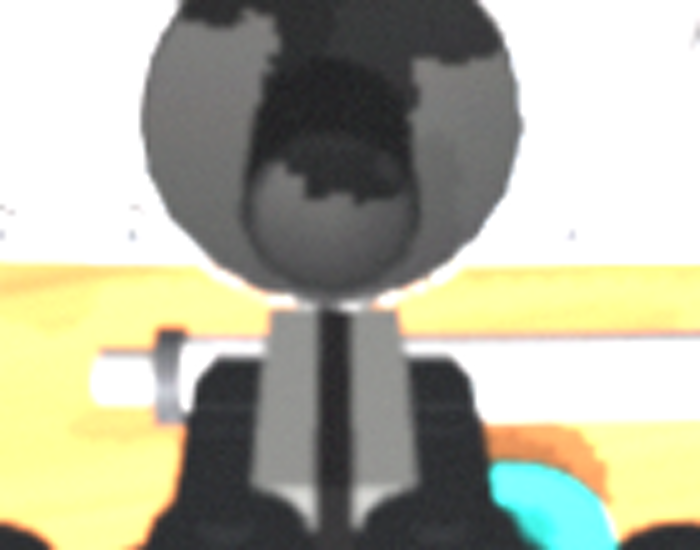

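Both pictures put the real fingertips at z≈216 where the pose reads 193. They sit about 24 mm higher than reported, so the pads closed just above the knob. I'll open fully, which straddles the flange, go lower and check.

Request:
{"method": "send_rows", "body": {"targets": [[-1, 0.001, 0, 0, 0, 0, 0], [-1, 0, 0, 0, 0, 0, 0], [-1, 0, 0, 0, 0, 0, 0], [-1, 0, 0, 0, 0, 0, 0], [-1, 0, 0, 0, 0, 0, 0], [-1, 0, 0, 0.025, 0, 0, 0], [-1, 0, 0, 0.02, 0, 0, 0], [-1, 0, 0, 0.02, 0, 0, 0], [-1, 0, 0, 0, 0, 0, 0], [-1, 0, 0, 0, 0, 0, 0]]}}

```text
time_s: 8.2
eef_pos: [518.9, -154.6, 128.9]
ee_rot: [0.001, 0.105, 0.994, -0.0]
force: [-0.4, -0.5, -0.2]
grip_width: 0.997
grip_force: 0.0
```

Run:
```python
from h import *
s=ctrl.capture('side');w=ctrl.capture('wrist');st=ctrl.sense();print(st['eef_pos'],st['grip_width'],st['force'])
a=cv2.resize(s['img'][140:260,250:410],(800,600),interpolation=2)
b=cv2.resize(w['img'][150:300,220:420],(400,300),interpolation=2)
a[300:,400:]=b
a=cv2.convertScaleAbs(a,alpha=1.6,beta=20)
cv2.imwrite('pics/s3.png',a[:,:,::-1])
X=st['eef_pos'];c=s['R']@X+s['t'];K=s['camera_matrix'];print(K[:2,:2]@(c[:2]/c[2])+K[:2,2])
```

```text
[ 518.91348266 -154.58590053  129.04162557] 0.9985110786438268 [ 0.58848216 -0.02371064  0.35056505]
[323.4239225  223.92377773]
```

View pics/s3.png

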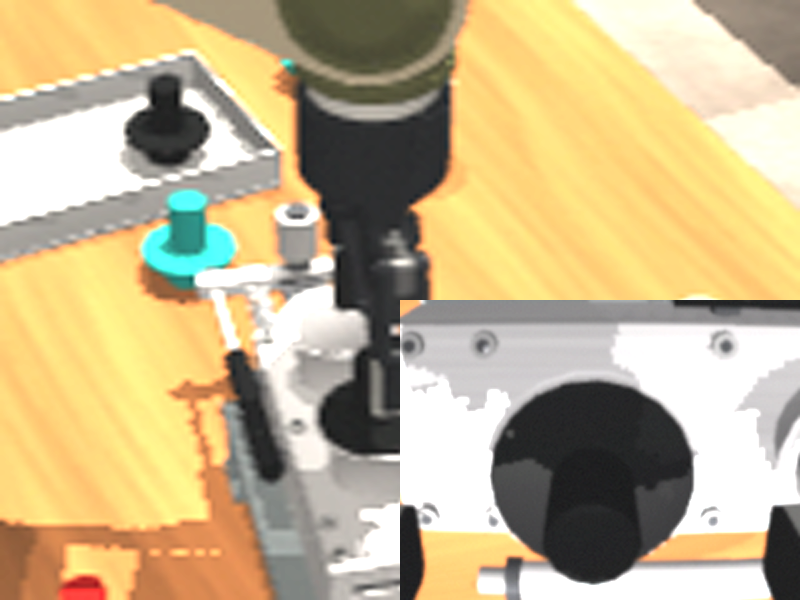

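Run:
```python
from h import *
s=ctrl.capture('side');K=s['camera_matrix']
for z in (129,142,154,166):
  for o in (-42,-52):
    X=np.array([519+.207*o,-154.5+.978*o,z]);c=s['R']@X+s['t'];print(z,o,(K[:2,:2]@(c[:2]/c[2])+K[:2,2]).round(1))
```

```text
129 -42 [327.2 233.9]
129 -52 [328.1 236.4]
142 -42 [327.2 229.9]
142 -52 [328.1 232.4]
154 -42 [327.3 226.2]
154 -52 [328.2 228.6]
166 -42 [327.3 222.5]
166 -52 [328.2 224.9]
```

The open tip sits at z≈166, which again gives the 24 mm offset (13 mm of it is the usual swing-back). I'll descend to a reading of 116 and close.

Request:
{"method": "send_rows", "body": {"targets": [[-0.4, 0, 0, 0, 0, 0, 0], [-0.4, 0, 0, 0, 0, 0, 0], [-0.4, 0, 0, 0.005, 0, 0, 0], [-0.4, 0, 0, 0.005, 0, 0, 0], [-0.4, 0, 0, 0.003, 0, 0, 0], [-0.4, 0, 0, 0, 0, 0, 0], [1, 0, 0, 0, 0, 0, 0], [1, 0, 0, 0, 0, 0, 0], [1, 0, 0, 0, 0, 0, 0], [1, 0, 0, 0, 0, 0, 0]]}}

```text
time_s: 9.6
eef_pos: [518.6, -154.4, 115.4]
ee_rot: [0.0, 0.105, 0.994, -0.0]
force: [0.1, 1.0, 2.5]
grip_width: 0.28
grip_force: 39.2
```

Gripped: about 24 mm wide at 39 N. Lifting and carrying to above the tray.

Request:
{"method": "send_rows", "body": {"targets": [[1, 0, 0, -0.005, 0, 0, 0], [1, 0, 0, -0.015, 0, 0, 0], [1, 0, 0, -0.02, 0, 0, 0], [1, 0, 0, -0.025, 0, 0, 0], [1, 0, 0, -0.025, 0, 0, 0], [1, 0, 0, -0.02, 0, 0, 0], [1, 0.006, 0.02, 0, 0, 0, 0], [1, 0.011, 0.035, 0, 0, 0, 0], [1, 0.014, 0.045, 0, 0, 0, 0], [1, 0.014, 0.045, 0, 0, 0, 0]]}}

```text
time_s: 10.85
eef_pos: [503.9, -0.8, 224.7]
ee_rot: [-0.0, 0.105, 0.994, 0.0]
force: [0.1, -0.1, -1.4]
grip_width: 0.275
grip_force: 39.3
```

Request:
{"method": "send_rows", "body": {"targets": [[1, 0.014, 0.045, 0, 0, 0, 0], [1, 0.014, 0.045, 0, 0, 0, 0], [1, 0.014, 0.045, 0, 0, 0, 0], [1, 0.014, 0.045, 0, 0, 0, 0], [1, 0.014, 0.045, 0, 0, 0, 0], [1, 0.014, 0.04, 0, 0, 0, 0], [1, 0.011, 0.03, 0, 0, 0, 0], [1, 0.006, 0.015, 0, 0, 0, 0], [1, 0, 0, 0, 0, 0, 0], [1, 0, 0, 0, 0, 0, 0]]}}

```text
time_s: 12.1
eef_pos: [471.0, 320.2, 225.0]
ee_rot: [-0.0, 0.106, 0.994, -0.0]
force: [-1.5, 0.4, -1.0]
grip_width: 0.276
grip_force: 39.3
```

Run:
```python
from h import *
w=ctrl.capture('wrist');save(w,'w4');st=ctrl.sense();print(st['eef_pos'],st['grip_width'],st['force'])
for q,z in (('tray',0),('other_cap',3),('roller_mid',111),('cap_knob',44)):print(q,[(np.round(d['point'],1),round(d['score'],2),onz(w,d['point'],z,True).round(1)) for d in ctrl.landmark_of(q,w)[:3]])
```

```text
[471.16034901 320.1570518  225.12626722] 0.28005816722701177 [-0.43087857 -0.83137142 -0.70918065]
tray [(array([328.2, 203.4]), 0.92, array([528.7, 323.5,   0. ]))]
other_cap [(array([235.5, 230.8]), 0.9, array([540.7, 187.3,   3. ]))]
roller_mid [(array([131.6, 295.5]), 0.73, array([563.2,  53.8, 111. ]))]
cap_knob [(array([104. , 334.5]), 0.94, array([ 686.4, -140.3,   44. ])), (array([318.1, 270.7]), 0.71, array([602.9, 293.6,  44. ])), (array([ 34. , 173.5]), 0.6, array([ 366.1, -131.5,   44. ]))]
```

View pics/w4.png

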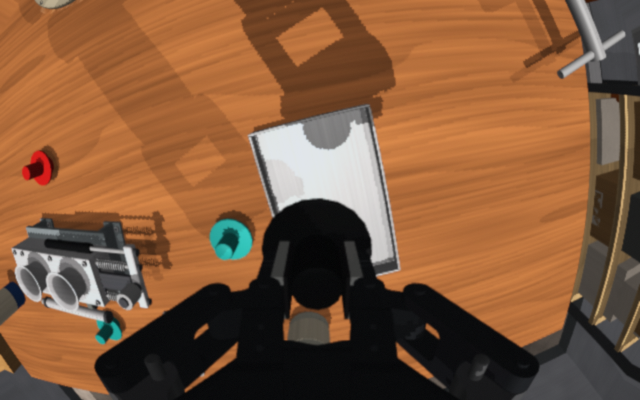

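The cap is held, and the tray centre measures (527,323), so the target is (471,322). Lowering now.

Request:
{"method": "send_rows", "body": {"targets": [[1, 0, 0.002, 0.03, 0, 0, 0], [1, 0, 0, 0.035, 0, 0, 0], [1, 0, 0, 0.035, 0, 0, 0], [1, 0, 0, 0.035, 0, 0, 0], [1, 0, 0, 0.035, 0, 0, 0], [1, 0, 0, 0.025, 0, 0, 0], [1, 0, 0, 0.012, 0, 0, 0], [1, 0, 0, 0.006, 0, 0, 0], [1, 0, 0, 0.003, 0, 0, 0], [1, 0, 0, 0, 0, 0, 0]]}}

```text
time_s: 13.6
eef_pos: [471.7, 323.2, 9.6]
ee_rot: [0.0, 0.105, 0.994, 0.0]
force: [0.1, -0.0, -1.0]
grip_width: 0.278
grip_force: 39.3
```

Request:
{"method": "send_rows", "body": {"targets": [[1, 0, 0, 0.001, 0, 0, 0], [1, 0, 0, 0.001, 0, 0, 0], [1, 0, 0, 0, 0, 0, 0], [1, 0, 0, 0, 0, 0, 0], [0, 0, 0, 0, 0, 0, 0], [-0.3, 0, 0, 0, 0, 0, 0], [-0.3, 0, 0, 0, 0, 0, 0], [-0.3, 0, 0, 0, 0, 0, 0], [-0.3, 0, 0, 0, 0, 0, 0], [-0.3, 0, 0, 0, 0, 0, 0]]}}

```text
time_s: 14.85
eef_pos: [471.3, 323.1, 7.1]
ee_rot: [-0.0, 0.105, 0.994, -0.0]
force: [0.3, 0.4, -0.7]
grip_width: 0.648
grip_force: 0.0
```

Request:
{"method": "send_rows", "body": {"targets": [[-0.3, 0, 0, -0.01, 0, 0, 0], [-0.3, 0, 0, -0.03, 0, 0, 0], [-0.3, 0, 0, -0.04, 0, 0, 0], [-0.3, 0, 0, -0.05, 0, 0, 0], [-0.3, 0, 0, -0.05, 0, 0, 0], [-0.3, -0.012, -0.02, 0, 0, 0, 0], [-0.3, -0.027, -0.046, 0, 0, 0, 0], [-0.3, -0.027, -0.046, 0, 0, 0, 0], [-0.3, -0.027, -0.046, 0, 0, 0, 0], [-0.3, -0.027, -0.046, 0, 0, 0, 0]]}}

```text
time_s: 16.1
eef_pos: [546.3, 96.8, 187.9]
ee_rot: [0.0, 0.105, 0.994, 0.0]
force: [0.8, 0.6, -0.6]
grip_width: 0.652
grip_force: 0.0
```

Request:
{"method": "send_rows", "body": {"targets": [[-0.3, -0.018, -0.029, 0, 0, 0, 0], [-0.3, -0.009, -0.015, 0, 0, 0, 0], [-0.3, 0, 0, 0, 0, 0, 0], [-0.3, 0, 0, 0, 0, 0, 0], [-0.3, 0, 0, 0, 0, 0, 0], [-0.3, 0, 0, 0, 0, 0, 0], [-0.3, 0, 0, 0, 0, 0, 0], [-0.3, 0, 0, 0, 0, 0, 0], [-0.3, 0, 0, 0, 0, 0, 0], [-0.3, 0, 0, 0, 0, 0, 0]]}}

```text
time_s: 17.35
eef_pos: [563.2, 49.8, 187.1]
ee_rot: [-0.0, 0.105, 0.994, 0.0]
force: [0.2, -0.1, 0.2]
grip_width: 0.649
grip_force: 0.0
```

Run:
```python
from h import *
w=ctrl.capture('wrist');t=ctrl.capture('top');st=ctrl.sense();print(st['eef_pos'],st['grip_width'],st['force'])
for q,z in (('roller_mid',111),('roller',87),('cap_knob',44)):
  for n,p in (('w',w),('t',t)):
    print(q,n,[(np.round(d['point'],1),round(d['score'],2),onz(p,d['point'],z,n=='w').round(1)) for d in ctrl.landmark_of(q,p)[:4]])
a=np.vstack([cv2.resize(w['img'][100:300,160:560],(800,400)),cv2.resize(t['img'][150:250,150:400],(500,200))[:, :].copy() if 0 else cv2.resize(t['img'][145:245,150:550],(800,200))])
cv2.imwrite('pics/w5.png',a[:,:,::-1])
```

```text
[563.19824802  49.75185815 187.0915429 ] 0.6527898836415658 [-0.47637788  0.32811762  0.55040369]
roller_mid w [(array([317.8, 200.1]), 0.92, array([565.7,  50. , 111. ]))]
roller_mid t []
roller w [(array([314.2, 192.5]), 0.78, array([565.5,  46.7,  87. ]))]
roller t []
cap_knob w [(array([528.6,  63.1]), 0.96, array([474.3, 322.7,  44. ])), (array([120.3,  46. ]), 0.92, array([ 359.5, -136.4,   44. ])), (array([198.3, 300.7]), 0.61, array([ 691.1, -137.4,   44. ])), (array([479.3, 256.2]), 0.24, array([704.4, 231.9,  44. ]))]
cap_knob t [(array([346.5, 147. ]), 0.74, array([ 680.1, -137.6,   44. ])), (array([344.3, 257.4]), 0.72, array([ 360.8, -132.9,   44. ])), (array([183.2, 216.5]), 0.65, array([473.2, 331.8,  44. ]))]
```

View pics/w5.png

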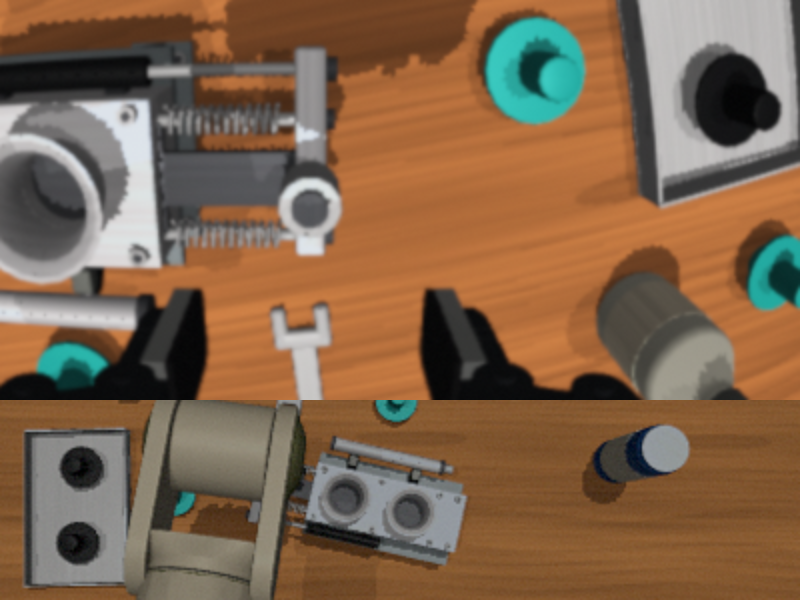

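The black cap now stands in the tray beside the other cap (lower strip (80,540) and (80,465)), and both trumpets are clear. The roller is at (310,205), offset about 2 mm in the tool's x. Descending onto it.

Request:
{"method": "send_rows", "body": {"targets": [[-0.3, -0.002, 0, 0.025, 0, 0, 0], [-0.3, 0, 0, 0.03, 0, 0, 0], [-0.3, 0, 0, 0.03, 0, 0, 0], [-0.3, 0, 0, 0.02, 0, 0, 0], [-0.3, 0, 0, 0.01, 0, 0, 0], [-0.3, 0, 0, 0, 0, 0, 0], [-0.3, 0, 0, 0, 0, 0, 0], [1, 0, 0, 0, 0, 0, 0], [1, 0, 0, 0, 0, 0, 0], [1, 0, 0, 0, 0, 0, 0]], "squeeze": 40}}

```text
time_s: 19.0
eef_pos: [565.4, 48.9, 72.8]
ee_rot: [0.0, 0.105, 0.994, -0.0]
force: [-2.4, -4.2, 5.6]
grip_width: 0.293
grip_force: 39.1
```

Request:
{"method": "send_rows", "body": {"targets": [[1, 0, 0, 0, 0, 0, 0], [1, 0, 0, 0, 0, 0, 0], [1, 0, 0, 0, 0, 0, 0], [1, 0, 0, 0, 0, 0, 0], [1, 0, 0, 0, 0, 0, 0], [1, 0, 0, 0, 0, 0, 0], [1, 0, 0, 0, 0, 0, 0], [1, 0, 0, 0, 0, 0, 0], [1, 0, 0, 0, 0, 0, 0], [1, 0, 0, 0, 0, 0, 0]]}}

```text
time_s: 20.25
eef_pos: [565.4, 48.9, 72.8]
ee_rot: [0.0, 0.105, 0.994, -0.0]
force: [-2.9, -3.5, 6.0]
grip_width: 0.288
grip_force: 39.1
```

```bash
cat > r.py <<'E'
from h import *
u=np.array([.207,.978,0]);F=[];P=[]
for i in range(4):
    ctrl.capture('top');s=ctrl.sense();F.append(s['force']);P.append(s['eef_pos'])
F=np.mean(F,0);P=np.mean(P,0);print('P',P.round(2),'s',(P@u).round(2),'F',F.round(2),'Fy',(F@u).round(2),s['grip_width'],s['grip_force'])
E
python3 r.py
```

```text
P [565.38  48.86  72.81] s 164.82 F [-2.13 -3.8   6.6 ] Fy -4.15 0.2891764665650413 39.081475138664246
```

Gripped. Now I'll find the shut stop by easing back 2 mm.

Request:
{"method": "send_rows", "body": {"targets": [[1, 0, -0.001, 0, 0, 0, 0], [1, 0, -0.001, 0, 0, 0, 0], [1, 0, 0, 0, 0, 0, 0], [1, 0, 0, 0, 0, 0, 0], [1, 0, 0, 0, 0, 0, 0], [1, 0, 0, 0, 0, 0, 0], [1, 0, 0, 0, 0, 0, 0], [1, 0, 0, 0, 0, 0, 0], [1, 0, 0, 0, 0, 0, 0], [1, 0, 0, 0, 0, 0, 0]]}}

```text
time_s: 21.7
eef_pos: [565.2, 47.8, 72.8]
ee_rot: [0.001, 0.105, 0.994, 0.0]
force: [-0.6, 1.2, 5.5]
grip_width: 0.285
grip_force: 39.2
```

```bash
python3 r.py
```

```text
P [565.17  47.83  72.82] s 163.77 F [-0.68  1.21  5.92] Fy 1.04 0.290442784194929 39.1878604888916
```

The stop is at s≈163.8, where the force drops and reverses. The target is s≈185.8, where the springs should pull 9.5 N.

Request:
{"method": "send_rows", "body": {"targets": [[1, 0, 0.002, 0, 0, 0, 0], [1, 0, 0.003, 0, 0, 0, 0], [1, 0, 0.004, 0, 0, 0, 0], [1, 0, 0.005, 0, 0, 0, 0], [1, 0, 0.005, 0, 0, 0, 0], [1, 0, 0.003, 0, 0, 0, 0], [1, 0, 0.001, 0, 0, 0, 0], [1, 0, 0, 0, 0, 0, 0], [1, 0, 0, 0, 0, 0, 0], [1, 0, 0, 0, 0, 0, 0]], "squeeze": 60}}

```text
time_s: 23.15
eef_pos: [569.6, 68.5, 72.9]
ee_rot: [0.0, 0.105, 0.994, -0.001]
force: [-3.2, -6.8, 7.3]
grip_width: 0.282
grip_force: 58.8
```

```bash
python3 r.py
```

```text
P [569.63  68.53  72.88] s 184.94 F [-4.21 -8.31  6.9 ] Fy -9.0 0.281673736568845 58.76545071601868
```

Travel is at about 21.2 mm with 9.0 N, so I'll add 0.8 mm and settle.

Request:
{"method": "send_rows", "body": {"targets": [[1, 0, 0.0008, 0, 0, 0, 0], [1, 0, 0, 0, 0, 0, 0], [1, 0, 0, 0, 0, 0, 0], [1, 0, 0, 0, 0, 0, 0], [1, 0, 0, 0, 0, 0, 0], [1, 0, 0, 0, 0, 0, 0], [1, 0, 0, 0, 0, 0, 0], [1, 0, 0, 0, 0, 0, 0], [1, 0, 0, 0, 0, 0, 0], [1, 0, 0, 0, 0, 0, 0]]}}

```text
time_s: 24.6
eef_pos: [569.8, 69.2, 72.9]
ee_rot: [0.0, 0.105, 0.994, -0.001]
force: [-4.2, -8.7, 6.7]
grip_width: 0.281
grip_force: 58.8
```

```bash
python3 r.py
python3 - <<'E'
from h import *
t=ctrl.capture('side');cv2.imwrite('pics/f.png',cv2.resize(t['img'][120:270,200:440],(800,500))[:,:,::-1])
E
```

```text
P [569.78  69.23  72.88] s 185.66 F [-4.19 -8.9   7.39] Fy -9.57 0.2774690060357232 58.77610266208649
```

View pics/f.png

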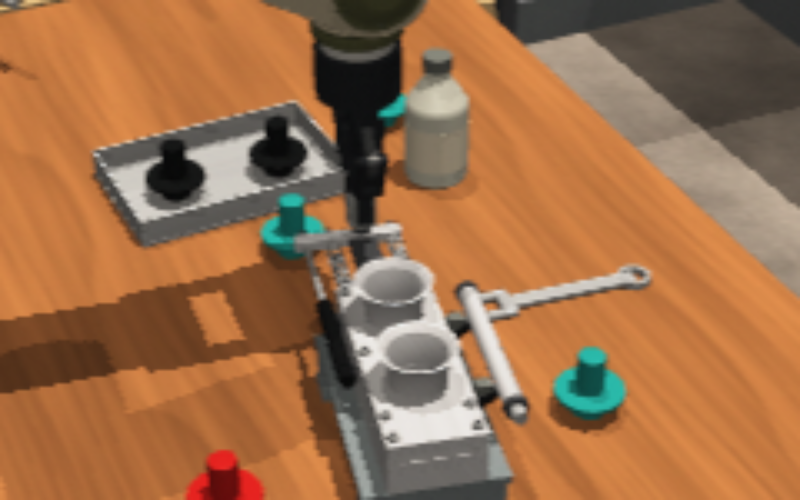

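The picture shows both black caps upright in the tray at (175,170) and (278,145). The gripper is on the roller with the slide drawn out, and the bottle, spanner and look-alikes haven't moved. Travel is 21.9 mm at 9.57 N, so I'm handing in.

```bash
python3 -c "
from rig import ctrl
print(ctrl.finish_job())"
```

```text
the job is handed in; nothing more can be done
None
```

The dust cap stands in the tray beside the other cap, and the slide is held open by its roller at about 21.9 mm (half travel is 22 mm), with the springs pulling 9.6 N; I've handed the job in, and the result wasn't reported back.

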